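# Set out the heel-fitting board for the next boot

### The job

Set out the green fitting board for the next boot (behind means on the side away from the robot, along the board's edges): stand the red heel, either way round, in the ring between the brass anvil and the black rubber rest, and lay the black top-piece flush on top of it with its round end over the heel's round end. Stand the yellow thread spool upright in the ring right behind the brass anvil, and set the blue wax tin, lid up, in the ring right behind the black rubber rest, each centred in its ring; leave the bare wooden heel and the white pot where they are.

Things in the scene. Friction and masses are not known exactly. Their poses are not given: they have to be found in the camera images.
- board: Green fitting board, fixed, 200 (x) x 300 (y) x 12 mm; origin at the centre of its underside, x away from the robot, y to the robot's left, z up. On top six white painted rings (76 mm inside) centred at x = -55 and +55, y = -105, 0 and +105 mm. Anvil and rest stand in the two outer near rings (x = -55), either one on the left; the other four rings are empty.
- anvil: Brass eyelet anvil, fixed, standing in an outer near ring of the board: round foot 44 mm across, thin post, cap 28 mm across, 38 mm high in all. Origin at the centre of its underside (on the board's top); axes parallel to the board's, so the centre of the ring right behind it lies at +110 mm along its x.
- rest: Black rubber boot rest on a yellow foot, fixed, standing in the other outer near ring: dome 48 mm across, 40 mm high in all. Origin at the centre of its underside (on the board's top); axes parallel to the board's, so the centre of the ring right behind it lies at +110 mm along its x.
- heel: Red boot heel, loose, about 90 g, standing: D-shaped from above, 55 mm long (x), 50 mm wide (y), 45 mm high, upright sides. Origin at the centre of its underside (middle of length and width); x points to its round end (half circle, radius 25 mm), the flat end is at x = -27.5 mm; the sides are flat and parallel from x = -27.5 to +2.5 mm.
- lift: Black rubber heel top-piece, loose, about 30 g, lying flat: a D-shaped plate of the heel's outline, 55 mm long (x), 50 mm wide (y), 12 mm thick. Origin at the centre of its underside (middle of length and width); x points to its round end, the sides are flat and parallel from x = -27.5 to +2.5 mm.
- lift_back (a point): Tip of the round end of the black top-piece: on its upper face, 27.5 mm along its x from its centre.
- spool: Spool of yellow thread with white end discs, loose, about 70 g, standing upright: cylinder 44 mm across, 50 mm high. Origin at the centre of its underside.
- tin: Round flat wax tin, blue lid and bare steel lower half, loose, about 90 g, lid up: 56 mm across, 26 mm high. Origin at the centre of its underside.
- wood_heel: Bare light-wood heel of the same D shape and size as the red one (55 x 50 x 45 mm), loose; not to be used. Origin at the centre of its underside.
- pot: White plastic pot with orange lid, 48 mm across, 60 mm high, loose; not to be used. Origin at the centre of its underside.
There are look-alikes about, which are no part of the job. There is more than one size of the lift; the one meant has the size given above.

How it is judged (in metres and radians):
At the end, for the whole second after the job is handed in: Upright and at rest, each way within 12 mm of the ring centre: red heel between anvil and rest, spool right behind anvil, tin (lid up) right behind rest. Top-piece flat on heel, within 8 mm of flush, round ends matching (tip within 12 mm sideways). Wooden heel and pot within 30 mm of their starts (x of heel in the frame of board between -0.067 and -0.043 m and y of heel in the frame of board between -0.012 and 0.012 m and z of heel in the frame of board between 0.008 and 0.016 m and x of lift in the frame of heel between -0.008 and 0.008 m and y of lift in the frame of heel between -0.008 and 0.008 m and z of lift in the frame of heel between 0.041 and 0.049 m and x of lift_back in the frame of heel above 0.017 m and y of lift_back in the frame of heel between -0.012 and 0.012 m and x of spool in the frame of anvil between 0.098 and 0.122 m and y of spool in the frame of anvil between -0.012 and 0.012 m and z of spool in the frame of anvil between -0.004 and 0.004 m and x of tin in the frame of rest between 0.098 and 0.122 m and y of tin in the frame of rest between -0.012 and 0.012 m and z of tin in the frame of rest between -0.004 and 0.004 m and angle between each of heel, lift, spool, tin's own z axis and vertical below 0.1 rad and linear speed of each of heel, lift, spool, tin below 0.02 m/s and distance of each of wood_heel, pot from where it was at the start of the episode below 0.03 m); the robot touches nothing.
It fails at once if the bare wooden heel is moved more than 30 mm or tipped (distance of wood_heel from where it was at the start of the episode above 0.03 m or angle between wood_heel's own z axis and vertical above 0.5 rad).
It fails at once if the white pot is moved more than 30 mm or tipped (distance of pot from where it was at the start of the episode above 0.03 m or angle between pot's own z axis and vertical above 0.5 rad).
It also fails if it takes over 104 s, if anything falls off the work surface, if the arm or the gripper's body presses on something with over 40 N, if the wrist force passes 120 N, or if a joint passes its speed limit or range.

### The arm

A 7-joint arm with a two-finger parallel gripper is mounted at the origin on the work surface. World frame = base frame: x ahead of the robot, y to its left, z up, the work surface at z = 0. Lengths are in mm, angles in rad, forces in N, time in s.
With the tool pointing down it reaches from about 425 to 950 mm from the base axis. Payload 16.7 kg.
Tool frame: the origin (TCP) lies between the finger pads; the fingertips stand 22 mm ahead of it and the grasp point (between the pads) lies 3 mm ahead of it; z points along the fingers, y is the line along which they close (so a half turn about z gives the same grasp; the last joint's range is limited). The gripper opens to 94 mm and grips with 3 to 60 N. Pads are 16 mm wide; open, the fingers measure 119 mm over their backs; the gripper's body (75 mm by 177 mm) begins 78 mm behind the grasp point.
Start: joints at [-1.468, 0.426, 0.074, 1.606, -0.034, 1.111, -0.067], TCP at [168.18, 653.674, 196.167] pointing down, gripper open.
Joint ranges: [-2.85, 2.85], [-0.5, 2.14], [-1.23, 1.37], [0.21, 2.46], [-1.02, 4.16], [0.16, 2.05], [-2.73, 2.73]. Speed limits (rad/s): [1.89, 1.89, 2.39, 2.39, 3.01, 3.01, 3.01].

### API

Orientations are given as a rotation vector (axis times angle).
In Python, from rig import manip, claw, monitor, imaging gives the robot as it stands. Calls block until the motion is done:
- manip.move_pose(position, orientation): joint-space move of the TCP to a pose.
- manip.move_l(position, rotation=None, velocity=150): straight line of the TCP; rotation=None keeps the orientation; velocity is the mean speed in mm/s.
- manip.movej(angles): joint-space move.
- claw.command_gripper(opening): finger opening in mm; the grip force is fixed at half the most; returns when the fingers have stopped.
- manip.sleep(seconds).
- manip.inverse_kinematics(position, orientation): joint angles nearest the present ones, or None.
- monitor.state(): the state.
- imaging.snapshot(name): name is "side" or "top"; returns (picture, depth): 400x640x3 uint8, blue, green, red; 400x640 float32, mm along the optical axis (not along the pixel's ray), 0 where there is no reading.
- imaging.camera_params(name): a dict with "mtx" (3x3 intrinsics, pixels), "world_from_camera" (4x4, takes a point from camera to world coordinates). Camera axes: x right, y up, looking along -z (the intrinsics and any distortion apply to the point x, -y, -z); pixel columns grow to the right and rows downward; lengths in mm; the calibration is good to about 2 mm. A picture is of the moment at which its call begins. camera_params takes no time and is no camera call.
A pose or a line that the arm cannot do raises manip.MotionError and nothing moves.
- manip.sign_off(): hands the job in; it is judged then, once.
Trained networks look in the newest picture that a camera, given by its name, has taken for a name from the list of things; names that differ only in an ending like _2 or _b are one class to them, and where a whole thing is asked for, a point or a joint stands for the part that bears it (a point fixed in the world has none). Each returns a list of dicts, best first, with "conf" (0 to 1); they miss things now and then, are a little off and sometimes report something else, mostly with a low value. They report only what shows in the picture. A call takes as long as a camera call. They do not tell look-alikes from the thing itself.
- imaging.cut_out(camera, thing): "region" (400x640 bool, what is visible of it) and "at" ([column, row] as shares, 0 to 1, of the picture: columns of its width, rows of its height, amid what is visible of it).
- imaging.landmark_of(camera, thing): "at" ([column, row] as shares, 0 to 1, of the picture: columns of its width, rows of its height: a listed point, or the origin of a listed thing).
The state is a dict: "time_s": time; "q": joint angles; "joint_velocities": joint speeds; "joint_efforts": joint torques, N m; "tool_pos": TCP position; "tool_rot": TCP orientation; "wrist_force": force on the tool from outside, world axes, zero at the start; "torque": the same for the moment, N m; "finger_gap": finger opening in mm; "grip_force": force on a finger pad.
Only numpy, scipy, OpenCV 4.12 (cv2) and the standard library are available. Lean on these libraries where they do the work, as an engineer would, in place of code of your own. Each camera call takes 0.05 s, during which the arm holds its last target. There are 200 camera calls.

## Working session

There is one attempt and no reset: what is moved stays moved. The work goes in short steps, each a Python script; the robot and the scene stay as the last script left them, time stands still between calls to the robot, and variables do not carry over. Pictures are saved under pics/ and viewed, at most 14 in all, crops included, and the job is handed in when it is done.

```bash
mkdir -p pics; ls; cat > h.py <<'E'
import numpy as np, cv2
from rig import manip, claw, monitor, imaging
def cam(n):
    p=imaging.camera_params(n); return np.array(p["mtx"]),np.array(p["world_from_camera"]),p
def cloud(n,depth):
    K,T,_=cam(n); v,u=np.mgrid[0:400,0:640]
    d=depth; X=np.stack([(u-K[0,2])/K[0,0]*d,-(v-K[1,2])/K[1,1]*d,-d,np.ones_like(d)],-1)
    return (X@T.T)[...,:3]
def pix(n,P):
    K,T,_=cam(n); c=np.linalg.inv(T)@np.r_[P,1]; z=-c[2]
    return K[0,0]*c[0]/z+K[0,2], K[1,1]*-c[1]/z+K[1,2]
E
python3 - <<'E'
from h import *
for n in ("top","side"):
    im,d=imaging.snapshot(n); cv2.imwrite(f"pics/{n}0.png",im); np.savez(f"{n}0.npz",im=im,d=d)
    W=cloud(n,d); p=cam(n)[2]; print(n,p.keys(),np.round(cam(n)[1],3).tolist())
    for t in ["board","anvil","rest","heel","lift","spool","tin","wood_heel","pot"]:
        for r in imaging.cut_out(n,t)[:4]:
            m=r["region"]&(d>0); 
            if m.sum()<5: continue
            P=W[m]; z=np.percentile(P[:,2],95); Q=P[P[:,2]>z-6]
            print(t,round(r["conf"],2),np.round(np.array(r["at"])*[640,400]),"top z",round(z,1),"c",np.round((Q[:,:2].min(0)+Q[:,:2].max(0))/2,1),"ext",np.round(np.ptp(Q[:,:2],axis=0),1))
print(monitor.state()["time_s"])
E
```

```text
pics
top dict_keys(['mtx', 'world_from_camera']) [[-0.023, 0.981, -0.192, 329.155], [-0.999, -0.028, -0.023, -40.346], [-0.028, 0.192, 0.981, 1189.818], [0.0, 0.0, 0.0, 1.0]]
board 0.68 [332. 199.] top z 16.1 c [570.8 -41.6] ext [233.8 315.7]
anvil 0.48 [301. 225.] top z 52.7 c [503.   57.3] ext [25.4 25. ]
rest 0.59 [373. 214.] top z 53.2 c [ 529.9 -151.8] ext [39.6 38.4]
heel 0.63 [207. 248.] top z 47.9 c [445.3 309.5] ext [55.9 53.4]
lift 0.86 [487. 170.] top z 20.6 c [ 644.5 -479.3] ext [81.1 86.7]
lift 0.66 [431. 196.] top z 15.5 c [ 570.7 -329.5] ext [62.1 60.5]
lift 0.51 [209. 248.] top z 48.0 c [443.9 307.9] ext [53.1 50.1]
lift 0.44 [424. 158.] top z 11.9 c [ 689.7 -310.2] ext [37.6 38.6]
spool 0.58 [174. 233.] top z 53.1 c [488.6 406.8] ext [39.5 44.8]
tin 0.58 [423. 248.] top z 29.8 c [ 428.9 -285.5] ext [55.2 52.8]
wood_heel 0.86 [208. 203.] top z 48.2 c [566.6 323.5] ext [57.5 51.2]
wood_heel 0.7 [174. 230.] top z 53.2 c [488.6 406.8] ext [39.5 44.8]
pot 0.61 [473. 219.] top z 63.0 c [ 493.5 -423.4] ext [41.8 41. ]
side dict_keys(['mtx', 'world_from_camera']) [[0.909, 0.
[... 279 characters left out ...]
 [498.6  55.8] ext [26.4 26.9]
heel 0.69 [244. 144.] top z 47.0 c [441.4 305.6] ext [52.2 51.8]
lift 0.71 [381. 292.] top z 14.3 c [ 569.1 -330.3] ext [61.9 61.7]
lift 0.57 [448. 340.] top z 19.1 c [ 642.8 -479.1] ext [90.7 88.7]
lift 0.53 [417. 268.] top z 10.3 c [ 687.6 -309.5] ext [36.9 40.2]
spool 0.78 [249. 123.] top z 52.0 c [484.9 406.4] ext [42.8 46. ]
spool 0.5 [370. 339.] top z 62.0 c [ 491.1 -423.9] ext [41.6 40.9]
tin 0.92 [315. 299.] top z 28.8 c [ 425.8 -287. ] ext [54.6 54.5]
tin 0.53 [378. 293.] top z 14.3 c [ 569.1 -330.3] ext [61.9 61.7]
wood_heel 0.9 [274. 128.] top z 46.7 c [562.9 323.2] ext [56.3 53.9]
pot 0.97 [374. 340.] top z 62.0 c [ 491.8 -423.3] ext [43.1 42.1]
1.0
```

```bash
python3 - <<'E'
import cv2
im=cv2.imread("pics/top0.png")
a=cv2.resize(im[100:300,140:540],(800,400),interpolation=cv2.INTER_CUBIC); cv2.imwrite("pics/t1.png",a)
b=cv2.resize(im[140:265,395:510],None,fx=4.7,fy=4.7,interpolation=cv2.INTER_CUBIC); cv2.imwrite("pics/t2.png",b)
E
```

```text
(no output)
```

View pics/t1.png

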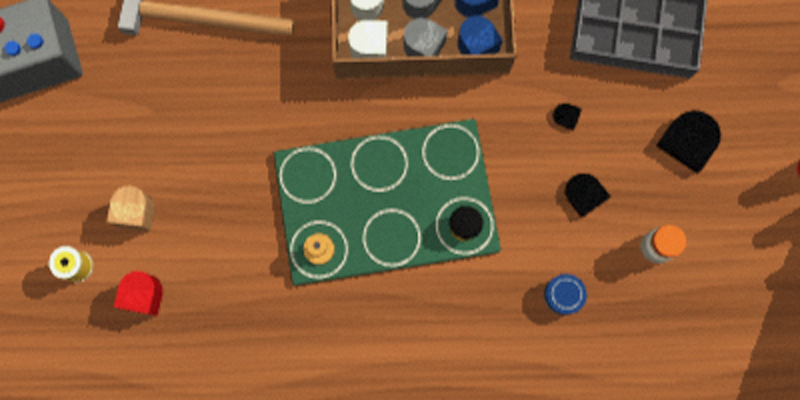

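View pics/t2.png

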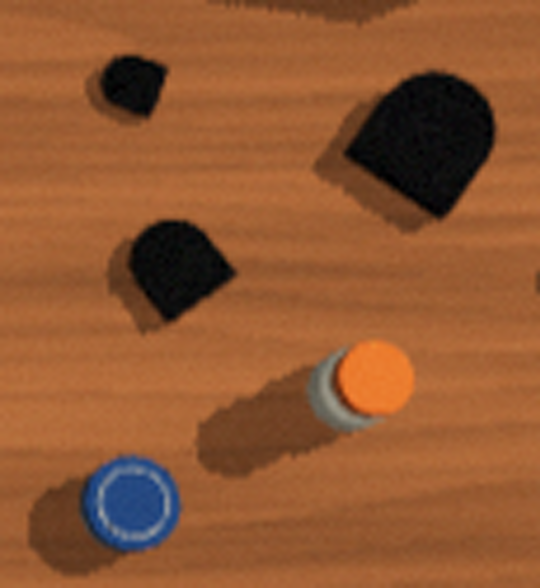

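View pics/side0.png

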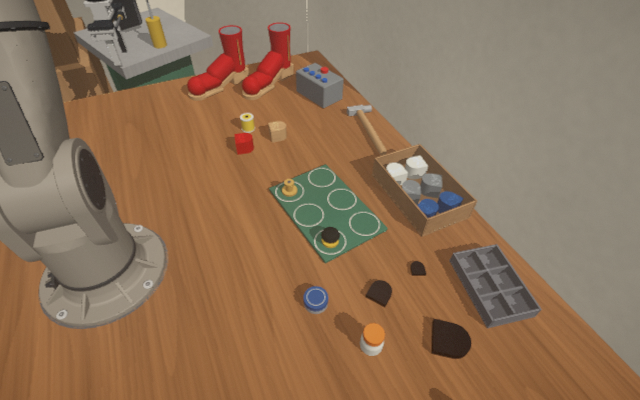

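The lift candidates in the top view are small (424,158), middle (431,196) and large (487,170). The middle one fits: about 62 mm across its diagonal extent and about 12 mm high, and the crop shows a D with its round end at upper left. The anvil is on the left at (301,225) and the rest on the right at (373,214). The tin is at (423,248), the spool at (174,233) and the red heel at (207,248). Next I fit the D outlines and place the heel.

```bash
cat >> h.py <<'E'
from scipy.optimize import minimize
from scipy.spatial.transform import Rotation as Rn
a=np.linspace(-np.pi/2,np.pi/2,25)
D=np.vstack([[-27.5,-25],np.c_[2.5+25*np.cos(a),25*np.sin(a)],[-27.5,25]])
def fitD(P,n=55):
    """P: top-face points (xy) -> x,y,yaw by overlap of convex outlines"""
    H=cv2.convexHull(P.astype(np.float32)); A=cv2.contourArea(H); c=H.reshape(-1,2).mean(0); best=None
    def f(p):
        R=np.array([[np.cos(p[2]),-np.sin(p[2])],[np.sin(p[2]),np.cos(p[2])]])
        q=(D@R.T+p[:2]).astype(np.float32); B=cv2.contourArea(q)
        i=cv2.intersectConvexConvex(H,q)[0]; return 1-i/(A+B-i)
    for y in np.arange(-np.pi,np.pi,np.pi/6):
        r=minimize(f,[*c,y],method="Nelder-Mead",options=dict(initial_simplex=np.array([[*c,y],[c[0]+6,c[1],y],[c[0],c[1]+6,y],[*c,y+.25]])))
        if best is None or r.fun<best.fun: best=r
    return best.x,1-best.fun
def topface(W,m):
    P=W[m]; z=np.percentile(P[:,2],90); return P[P[:,2]>z-5][:,:2]
def find(thing,near,cams=("top","side"),shots=None):
    """mean D pose of thing near a world point, over cameras"""
    out=[]
    for n in cams:
        im,d=imaging.snapshot(n); W=cloud(n,d)
        for r in imaging.cut_out(n,thing):
            m=r["region"]&(d>0)
            if m.sum()<20: continue
            P=topface(W,m)
            if np.hypot(*(np.median(P,0)-near))<25:
                p,s=fitD(P); print(n,thing,np.round(p,2),"iou",round(s,3)); out.append(p); break
    out=np.array(out); y=np.angle(np.exp(1j*out[:,2]).mean()); return np.r_[out[:,:2].mean(0),y]
AN=np.array([500.7,56.6]); RE=np.array([528.5,-152.0])
v=AN-RE; YB=np.arctan2(-v[0],v[1]); BX=np.array([np.cos(YB),np.sin(YB)])
MID=(AN+RE)/2; RA=AN+110*BX; RR=RE+110*BX
def rot(psi): return (Rn.from_euler("z",psi)*Rn.from_euler("x",np.pi)).as_rotvec()
def ok(xy,z,psi): 
    q=manip.inverse_kinematics([*xy,z],rot(psi)); return q is not None
def pick(xy,z,psi,opening=90,up=200):
    manip.move_pose([*xy,up],rot(psi)); claw.command_gripper(opening)
    manip.move_l([*xy,z],velocity=200); claw.command_gripper(0)
    s=monitor.state(); print("grip gap",round(s["finger_gap"],1),"F",round(s["grip_force"],1))
    manip.move_l([*xy,up],velocity=250); print("gap up",round(monitor.state()["finger_gap"],1))
def place(xy,z,psi,opening=90,up=200):
    manip.move_pose([*xy,up],rot(psi)); manip.move_l([*xy,z+30],velocity=250); manip.move_l([*xy,z],velocity=50)
    print("wrist",np.round(monitor.state()["wrist_force"],1))
    claw.command_gripper(opening); manip.move_l([*xy,up],velocity=250); print("t",round(monitor.state()["time_s"],1))
E
python3 - <<'E'
from h import *
print("YB",YB,MID,RA,RR)
h=find("heel",[443,307]); l=find("lift",[570,-330]); np.savez("hl.npz",h=h,l=l)
for nm,xy,ps in [("heelpick",h[:2],h[2]),("heelplace",MID,YB+np.pi/2),("liftpick",l[:2],l[2]),("spool",(486.8,406.6),0),("tin",(427.3,-286.3),0),("RA",RA,YB),("RR",RR,YB)]:
    print(nm,round(ps,2),[(k,ok(xy,25,ps+k*np.pi),ok(xy,200,ps+k*np.pi)) for k in (0,1)])
print(np.round(monitor.state()["tool_rot"],2))
E
```

```text
YB 0.13248873006099704 [514.6 -47.7] [609.73598188  71.13116154] [ 637.53598188 -137.46883846]
top heel [ 4.4635e+02  3.0686e+02 -2.6000e-01] iou 0.942
side heel [441.34 309.72   1.45] iou 0.906
top lift [ 575.24 -326.12    0.59] iou 0.927
side lift [ 572.58 -325.72    0.63] iou 0.971
heelpick 0.6 [(0, True, True), (1, True, True)]
heelplace 1.7 [(0, True, True), (1, True, True)]
liftpick 0.61 [(0, True, True), (1, True, True)]
spool 0 [(0, True, True), (1, True, True)]
tin 0 [(0, True, True), (1, True, True)]
RA 0.13 [(0, True, True), (1, True, True)]
RR 0.13 [(0, True, True), (1, True, True)]
[-0.39 -3.12  0.  ]
```

The side-view yaw for the heel is wrong. In the picture the flat edge runs (115,305)-(155,314) and the round end points up, so the yaw is about -0.25, as the top fit says. Now picking the heel.

```bash
python3 - <<'E'
from h import *
pick([444.3,307.8],26,-0.25)
place(MID,39.5,YB-np.pi/2)   # heel yaw ~ YB-pi/2
im,d=imaging.snapshot("top"); cv2.imwrite("pics/t3.png",cv2.resize(im[140:280,250:470],None,fx=3.6,fy=3.6,interpolation=cv2.INTER_CUBIC))
find("heel",MID)
E
```

```text
grip gap 50.0 F 29.9
gap up 49.7
wrist [ 0.5  0.7 -0.2]
t 10.7
side heel [512.14 -50.11  -1.46] iou 0.948
```

View pics/t3.png

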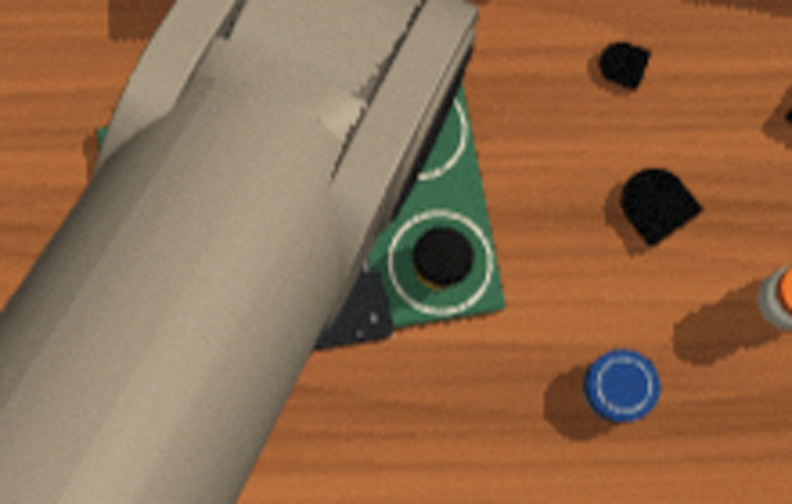

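The arm blocks the top view of the heel; the rest stands undisturbed at (443,257) in the crop. I'll pick the lift now and look again at the heel from there.

```bash
python3 - <<'E'
from h import *
pick([573.9,-325.9],25,0.61)
im,d=imaging.snapshot("top"); cv2.imwrite("pics/t4.png",cv2.resize(im[140:280,250:470],None,fx=3.6,fy=3.6,interpolation=cv2.INTER_CUBIC))
im,d=imaging.snapshot("side"); cv2.imwrite("pics/s4.png",im[100:350,200:500].repeat(2,0).repeat(2,1))
W=None; find("heel",MID)
print(monitor.state()["tool_pos"])
E
```

```text
grip gap 0.3 F 0.0
gap up 0.5
top heel [515.3  -50.1   -1.36] iou 0.889
side heel [512.25 -50.04  -1.42] iou 0.933
[ 573.57367673 -325.79456304  199.07079558]
```

View pics/t4.png

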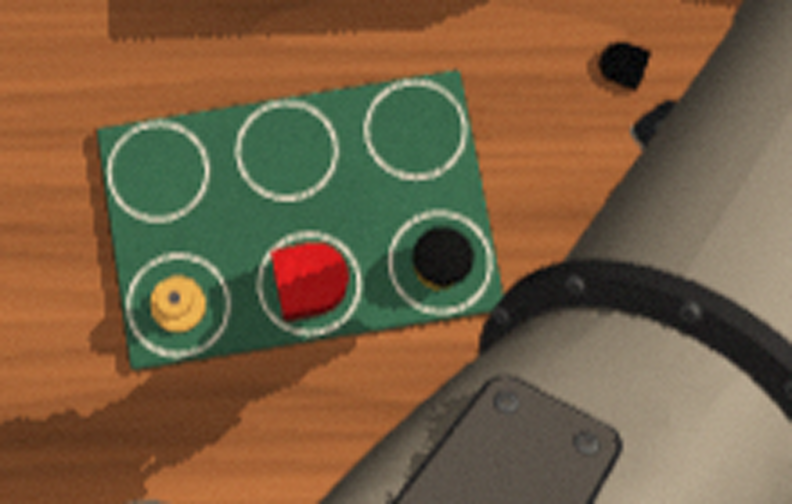

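View pics/s4.png

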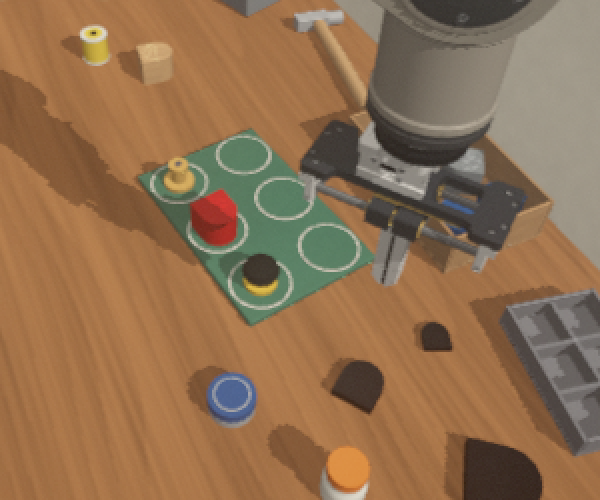

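The heel is centred in the middle near ring (310,282 in the crop), round end towards the rest. The lift was missed: the gripper closed to 0 and the lift is still lying at side (379,292). I'll re-measure it and descend, checking the state at the bottom.

```bash
python3 - <<'E'
from h import *
l=find("lift",[572,-328],cams=("side",))
claw.command_gripper(90)
manip.move_l([573.9,-325.9,24.5],velocity=200); s=monitor.state(); print(np.round(s["tool_pos"],1),np.round(s["tool_rot"],3),np.round(s["wrist_force"],1),s["finger_gap"])
im,d=imaging.snapshot("side"); cv2.imwrite("pics/s5.png",cv2.resize(im[210:350,310:480],None,fx=4,fy=4))
print(s["time_s"])
E
```

```text
side lift [ 572.72 -325.84    0.62] iou 0.968
[ 574.5 -326.4   25.6] [2.996e+00 9.430e-01 2.000e-03] [0.2 0.3 0.4] 89.72805590952964
19.225
```

View pics/s5.png

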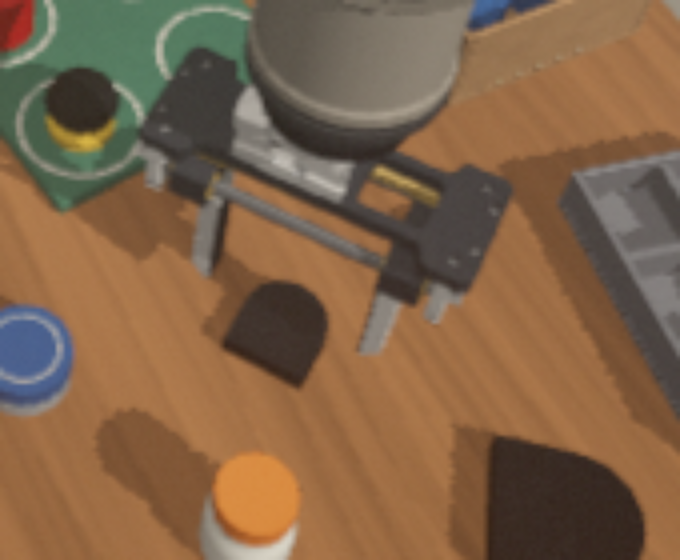

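```bash
python3 - <<'E'
from h import *
def ray(n,u,v,z):
    K,T,_=cam(n); d=T[:3,:3]@np.array([(u-K[0,2])/K[0,0],-(v-K[1,2])/K[1,1],-1]); o=T[:3,3]; return np.round(o+d*(z-o[2])/d[2],1)
for z in (3,25): print(z,"tips",ray("side",361,277.5,z),ray("side",402.5,298,z))
print("lift corners/round",ray("side",310+224/4,210+342/4,12),ray("side",310+300/4,210+377/4,12),ray("side",310+295/4,210+283/4,12))
im,d=imaging.snapshot("side"); W=cloud("side",d)
print("depth at tips",np.round(W[276,361],1),np.round(W[296,402],1),"lift",np.round(W[293,379],1), "table",np.round(W[320,350],1))
s=monitor.state(); print(s["tool_pos"],Rn.from_rotvec(s["tool_rot"]).as_matrix().round(2).tolist(),s["time_s"])
E
```

```text
3 tips [ 553.5 -273.4    3. ] [ 614.2 -360.1    3. ]
25 tips [ 545.1 -284.3   25. ] [ 604.1 -368.7   25. ]
lift corners/round [ 537.5 -323.9   12. ] [ 565.6 -360.4   12. ] [ 594.6 -307.6   12. ]
depth at tips [ 537.7 -293.1   49.5] [ 249.4 -670.5  800.8] lift [ 568.3 -330.1   10.8] table [ 4.799e+02 -3.563e+02  3.000e-01]
[ 574.64229113 -326.2794424    25.84603288] [[0.82, 0.57, 0.0], [0.57, -0.82, -0.0], [0.0, 0.0, -1.0]] 19.325
```

The tip pixels project to the tool's xy only if the tips stand at about z=25, so they are some 20 mm higher than the spec implies. I'll lower in small steps, watching the wrist force.

```bash
python3 - <<'E'
from h import *
z=24.5; 
while z>0:
    z-=2.5; manip.move_l([572.9,-326.3,z],velocity=60); s=monitor.state(); f=s["wrist_force"]
    print(z,round(s["tool_pos"][2],1),np.round(f,1))
    if abs(f[2])>3: break
im,d=imaging.snapshot("side"); cv2.imwrite("pics/s6.png",cv2.resize(im[210:350,310:480],None,fx=4,fy=4)); print(s["time_s"])
E
```

```text
22.0 22.3 [-0.1  0.2 -0. ]
19.5 19.3 [ 0.2 -0.9 -0.4]
17.0 16.8 [-0.9  0.6  0.5]
14.5 14.3 [ 0.6  0.4 -0.4]
12.0 11.8 [-0.1 -0.8 -0.4]
9.5 9.3 [ 0.5 -0.6 -0. ]
7.0 6.8 [0.7 0.3 0.4]
4.5 4.3 [-0.5  0.5  0.4]
2.0 1.8 [ 1.6 -0.4  0.3]
-0.5 -0.7 [ 0.1 -0.4 -0.2]
21.825
```

View pics/s6.png

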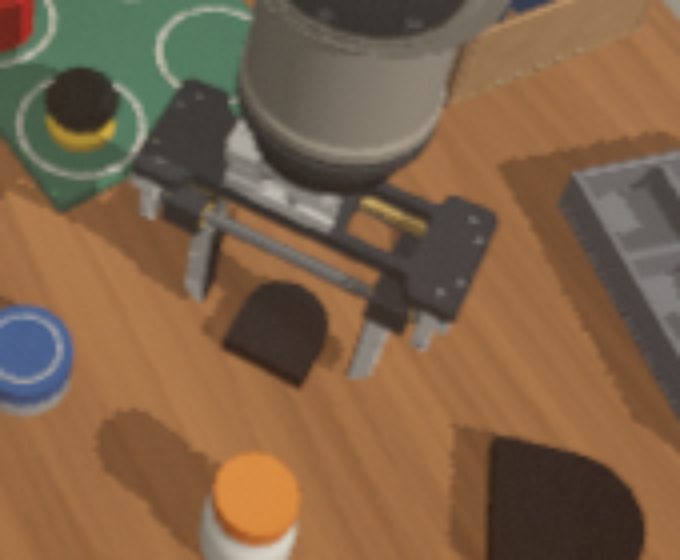

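There was no contact down to TCP z = -0.7, and the tips now stand right at the table beside the lift. So the real tips sit roughly at the reported TCP height. Relative heights still hold, so I'll grip here and set the lift on the heel.

```bash
python3 - <<'E'
from h import *
claw.command_gripper(0); print("gap",monitor.state()["finger_gap"],monitor.state()["grip_force"])
if monitor.state()["finger_gap"]>45:
    manip.move_l([572.9,-326.3,200],velocity=250); print("gap",monitor.state()["finger_gap"])
    place([514.8,-48.9],57.3,YB-np.pi/2,opening=75)
    manip.move_pose([427.3,-286.3,200],rot(0))
    im,d=imaging.snapshot("top"); cv2.imwrite("pics/t7.png",cv2.resize(im[140:280,250:470],None,fx=3.6,fy=3.6,interpolation=cv2.INTER_CUBIC))
    W=cloud("top",d)
    for t,w in (("lift",MID),("tin",[427,-286])):
        for r in imaging.cut_out("top",t):
            m=r["region"]&(d>0)
            if m.sum()>20: P=topface(W,m); print(t,np.round(np.median(P,0)),np.round(fitD(P)[0],2),np.percentile(W[m][:,2],90))
    im,d=imaging.snapshot("side"); cv2.imwrite("pics/s7.png",cv2.resize(im[150:270,260:400],None,fx=4,fy=4))
E
```

```text
gap 49.37618958273845 29.993882104754448
gap 49.25566616067466
wrist [ 0.3  0.6 -0.8]
t 28.3
lift [ 664. -474.] [ 660.26 -474.91   -3.75] 20.090488051040438
lift [515. -49.] [515.64 -51.03  -1.43] 71.52636707863321
```

View pics/s7.png

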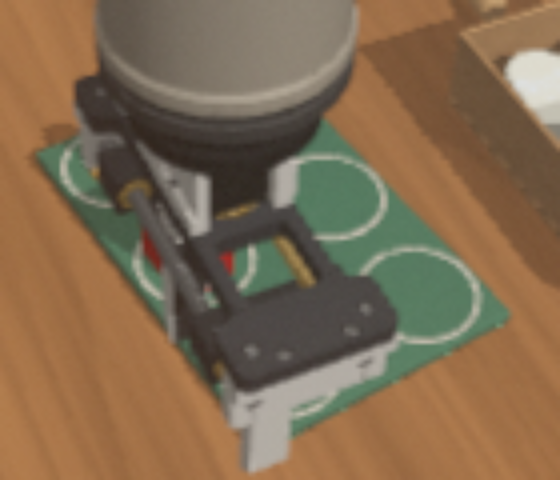

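View pics/t7.png

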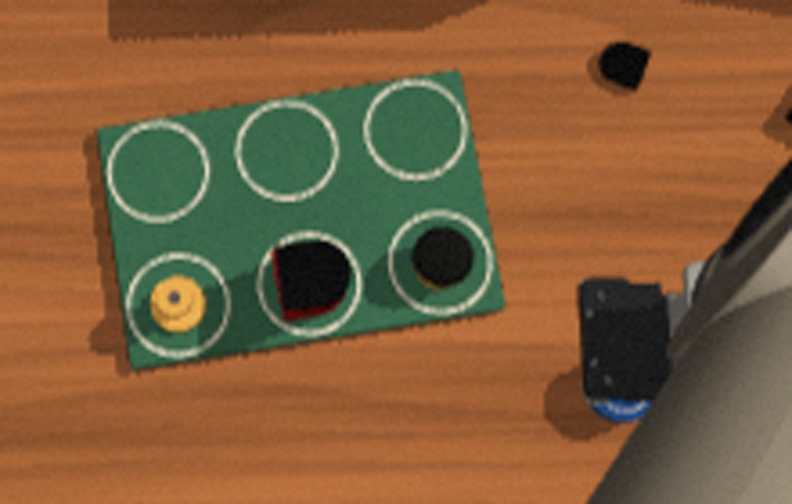

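The lift lies flush on the heel, at (312,277) in the crop with its round end right, top height about 69. Now the tin, then the spool.

```bash
python3 - <<'E'
from h import *
def go(xy,z,w,dst,name):
    pick(xy,z,0,opening=85)
    if abs(monitor.state()["finger_gap"]-w)>6: print("missed",name); return False
    place(dst,z+12.6,YB,opening=80); return True
if go([427.3,-286.3],4,56,RR,"tin") and go([486.8,406.6],9,44,RA,"spool"):
    manip.move_pose([480,380,230],rot(0))
    for n in ("top","side"):
        im,d=imaging.snapshot(n); W=cloud(n,d)
        c=im[140:280,250:470] if n=="top" else im[100:270,230:420]
        cv2.imwrite(f"pics/{n}8.png",cv2.resize(c,None,fx=3.4,fy=3.4,interpolation=cv2.INTER_CUBIC))
        for t in ("anvil","rest","heel","lift","spool","tin","wood_heel","pot"):
            for r in imaging.cut_out(n,t)[:2]:
                m=r["region"]&(d>0)
                if m.sum()>20:
                    Q=topface(W,m); c=(Q.min(0)+Q.max(0))/2; R=np.array([BX,[-BX[1],BX[0]]])
                    print(n,t,round(r["conf"],2),np.round(c,1),"rel MID",np.round(R@(c-MID),1),"z",round(np.percentile(W[m][:,2],90),1))
E
```

```text
grip gap 55.0 F 30.0
gap up 55.7
wrist [ 0.4 -0.3 -1. ]
t 37.4
grip gap 43.8 F 30.0
gap up 43.7
wrist [-0.4 -0.6 -0.5]
t 47.0
top anvil 0.57 [ 494.1 -421.5] rel MID [ -69.7 -367.9] z 61.5
top anvil 0.47 [503.1  57.1] rel MID [  2.4 105.4] z 51.0
top rest 0.55 [ 531.  -151.8] rel MID [   2.5 -105.3] z 51.9
top rest 0.16 [515.2 -49.4] rel MID [ 0.4 -1.8] z 71.4
top heel 0.72 [ 531.  -151.8] rel MID [   2.5 -105.3] z 51.9
top lift 0.69 [514.2 -49.5] rel MID [-0.6 -1.7] z 71.4
top lift 0.68 [ 645.9 -478.9] rel MID [  73.2 -444.7] z 19.4
top spool 0.6 [609.7  68.9] rel MID [109.7 103.1] z 64.4
top spool 0.42 [566.4 323.3] rel MID [100.3 361. ] z 47.2
top tin 0.77 [ 638.7 -138.1] rel MID [ 111.1 -106. ] z 41.0
top wood_heel 0.65 [566.4 323.3] rel MID [100.3 361. ] z 47.1
top pot 0.81 [ 492.8 -421.5] rel MID [ -71.  -367.7] z 61.5
side anvil 0.75 [498.7  56.6] rel MID [ -2.  105.5] z 50.7
side rest 0.88 [ 527.6 -151.4] rel MID [  -0.8 -104.5] z 51.7
side heel 0.63 [507.6 -57.5] rel MID [-8.3 -8.8] z 52.2
side lift 0.89 [ 643.3 -480.2] rel MID [  70.5 -445.7] z 18.7
side lift 0.86 [510.6 -51.4] rel MID [-4.4 -3.2] z 70.7
side spool 0.65 [606.5  71.6] rel MID [106.9 106.1] z 63.1
side tin 0.68 [ 635.8 -137.6] rel MID [ 108.3 -105.2] z 40.1
side tin 0.67 [ 527.6 -151.4] rel MID [  -0.8 -104.5] z 51.8
side wood_heel 0.78 [563.5 323.2] rel MID [ 97.5 361.2] z 46.3
side pot 0.75 [ 491.7 -424.3] rel MID [ -72.5 -370.3] z 61.3
side pot 0.41 [511.5 -50.1] rel MID [-3.4 -2. ] z 70.7
```

View pics/top8.png

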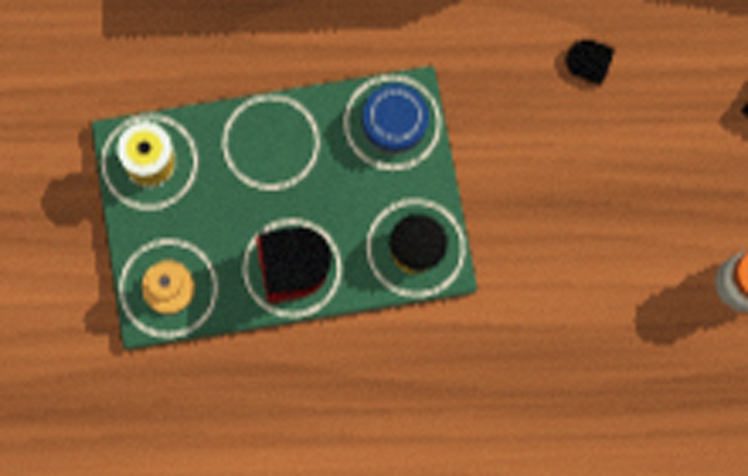

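View pics/side8.png

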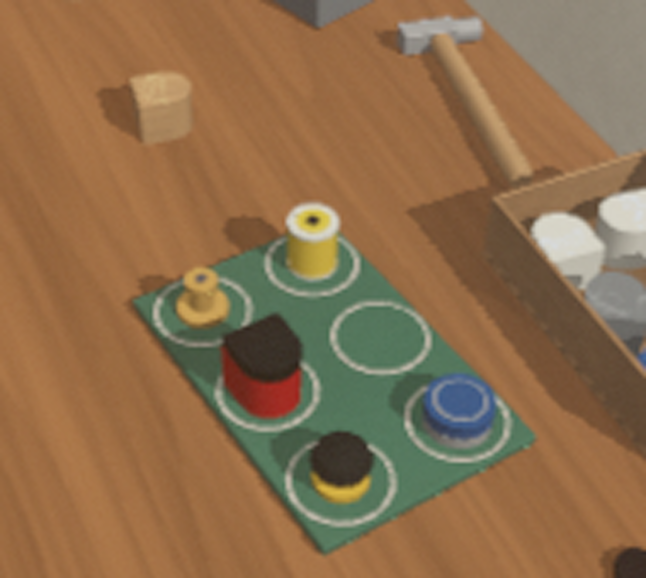

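Everything stands centred and upright: the spool at top crop (145,155), the tin at (395,117) and the heel with the lift flush at (292,265). The pot and wooden heel haven't moved, and the gripper is clear.

```bash
python3 -c "
from h import *
print(manip.sign_off())"
```

```text
the job is handed in; nothing more can be done
None
```

The job is handed in after about 47 s of robot time: heel with flush top-piece, spool and tin all measured within a few millimetres of their ring centres, wooden heel and pot not moved; no verdict was returned.

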